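# Fit out the club robot: controller, lidar with its lock pin, and battery last

## Robot

A 6-joint arm with a two-finger parallel gripper is mounted at the origin on the work surface. World frame = base frame: x ahead of the robot, y to its left, z up, the work surface at z = 0. Lengths are in mm, angles in rad, forces in N, time in s.
With the tool pointing down it reaches from about 350 to 875 mm from the base axis. Payload 4.2 kg.
Tool frame: the origin (TCP) lies at the very end of the fingers, on their centre line; the grasp point (between the pads) lies 19 mm behind it; z points along the fingers, y is the line along which they close (so a half turn about z gives the same grasp; the last joint's range is limited). The gripper opens to 85 mm and grips with 20 to 120 N. Pads are 22 mm wide; open, the fingers measure 114 mm over their backs; the gripper's body (76 mm by 85 mm) begins 54 mm behind the grasp point. The pads swing forward as they close: fully open they stand 13 mm farther back than shut.
Start: joints at [1.381, 0.385, 0.008, 0, -1.194, -0.259], TCP at [271.144, 563.099, 231.312] pointing down, gripper open.
Joint ranges: [-3.14, 3.14], [-1.21, 2.06], [-1.07, 1.41], [-3.16, 2.05], [-2.99, -0.16], [-3.1, 3.1]. Speed limits (rad/s): [2.79, 2.79, 3.14, 3.14, 3.14, 3.14].

## Interface

Orientations are given as a unit quaternion [x, y, z, w].
In Python, from bench import arm, optics gives the robot as it stands. The module is installed in compiled form; this text tells all that it offers.
- The arm moves only by the tool step_arm, never from a script. Its argument "motion" is a list of rows, each an object with "dr": the turn, a rotation vector about the tool's x, y, z in units of 8 degrees (1.0 is 8 degrees), a list of three; "slide": the shift along the tool's x, y, z in mm, a list of three; "jaw": the finger opening in mm, from 0 to 85.4. A call has exactly 8 rows; each row is the pose to reach, as a shift and turn from the pose commanded when the call began, along the tool's axes at that moment; what a row does not reach only later rows make up. A row lasts 1/8 s, in which the tool goes at most 62.5 mm and 10.7 degrees, less where a joint would pass 70% of its speed; a pose out of reach is approached as far as the arm can. A call with a gripper value outside its range is refused whole. The fingers move at their own pace and stop on an object; the grip force is fixed at half the most. Time passes only in rows, so rows that repeat a pose let the fingers close, or fill a call up. It gives the time, the measured TCP pose, the force, the opening and the grip force at its end, in the units of the state.
- arm.read_state(): the state, without advancing time (a new reading comes with each control period).
- optics.get_image(name): name is "side" or "top"; returns the picture (400x640x3 uint8, blue, green, red); there is no depth.
- optics.camera_info(name): a dict with "camera_matrix" (3x3 intrinsics, pixels), "view" (4x4, takes a point from world to camera coordinates). Camera axes: x right, y up, looking along -z (the intrinsics and any distortion apply to the point x, -y, -z); pixel columns grow to the right and rows downward; lengths in mm; the calibration is good to about 2 mm. A picture is of the moment at which its call begins. camera_info takes no time and is no camera call.
- arm.job_done(): hands the job in; it is judged then, once.
The state is a dict: "clock": time; "joints": joint angles; "joint_vel": joint speeds; "joint_efforts": joint torques, N m; "position": TCP position; "ee_rot": TCP orientation; "contact_force": force on the tool from outside, world axes, zero at the start; "wrist_torque": the same for the moment, N m; "gripper_width": finger opening in mm; "grasp_force": force on a finger pad.
Only numpy, scipy, OpenCV 4.12 (cv2) and the standard library are available. Lean on these libraries where they do the work, as an engineer would, in place of code of your own. Each camera call takes 0.05 s, during which the arm holds its last target. There are 200 camera calls.

## Task

Get the club's robot ready to drive: set the controller in its blue cradle and the lidar on its green mount so that the pin holes line up, then push the red-headed lock pin down through both until its head sits on the lidar plate. Put the battery in its orange tray last of all, after the other three are in place, so that nothing is live while you work. Set the parts down rather than dropping them, and leave the tape roll, the gear and the screw cup where they are.

Things in the scene. Friction and masses are not known exactly. Their poses are not given: they have to be found in the camera images.
- battery: Loose battery pack: yellow block with black ends and a white label on top, 140 (its x) x 46 (its y) x 40 high mm, about 0.45 kg, lying flat on the bench. Origin at the centre of its underside, z up. Grasp it across the 46 mm, near its middle. Either way round is right in the tray.
- controller: Loose robot controller: grey flat box with a blue screen on top, 110 (x) x 60 (y) x 30 high mm, about 0.28 kg. Origin at the centre of its underside, z up. Grasp it across the 60 mm, near its middle. Either way round is right in the cradle.
- lidar: Loose lidar: aluminium plate 120 (x) x 76 (y) x 6 mm; on it at x = +28, y = 0 a black housing 50 x 50 mm from z = 6 to 36 and a black round head, 46 mm diameter, to z = 54. About 0.3 kg. A 13 mm hole goes through the plate at x = -38, y = 0. Origin: centre of the plate's underside. Grasp the housing across its y. On the mount its x must point the same way as the mount's x, so that the holes meet.
- pin: Loose upright lock pin: red round head 26 mm diameter, 34 mm high; below it a steel shank 10 mm diameter, 26 mm long, the last 10 mm tapering to a 4 mm blunt point. 60 g. Origin: centre of the head's underside (top of the shank), z up. It starts in a fixed dark wooden block 60 x 60 x 32 mm high, shank in a 13 mm hole, head resting on the block: lift it 35 mm or more to draw it out.
- battery_tray: Orange tray fixed on the robot's deck. Floor 164 (x) x 70 (y) mm, 3 mm thick; origin: centre of its underside on the deck, 85 mm above the bench. The battery lies along its x between out-sloping lips 14 mm above the floor, at both ends and near the corners of the long sides (the middle 88 mm is open for fingers); play 3 mm all round at the floor, 10 mm at the lip tops.
- controller_cradle: Blue cradle fixed on the robot's deck. Floor 134 (x) x 84 (y) mm, 3 mm thick; origin: centre of its underside on the deck, 85 mm above the bench. The controller lies along its x, screen up, between out-sloping lips 12 mm above the floor, at both ends and near the corners of the long sides (the middle 70 mm is open); play 3 mm all round at the floor, 9 mm at the lip tops.
- lidar_mount: Green block fixed on the robot's deck, 142 (x) x 98 (y) x 24 mm high, 13 mm vertical hole at x = -38, y = 0. Origin: centre of its underside on the deck, 85 mm above the bench. The lidar plate lies on its top between out-sloping lips 10 mm high, at both ends and at x = -6 on the sides; play 3 mm at their foot, 8 mm at their tops. The three holders stand about 135 mm apart on the deck, in any order.
- tape_roll: Loose roll of black tape lying flat, 58 mm diameter, 19 mm high. Origin at the centre of its underside. To be left alone.
- gear: Loose green toothed gear lying flat, 61 mm diameter, 12 mm thick. Origin at the centre of its underside. To be left alone.
- screw_cup: Loose steel cup of screws, 60 mm diameter, 45 mm high. Origin at the centre of its underside. To be left alone.

How it is judged:
By the outcome, as a careful person would: the job done as asked, in the order asked, and still so for the second after the job is handed in, with the robot touching nothing.
It also fails if it takes over 128 s, if anything falls off the work surface, if the arm or the gripper's body presses on something with over 40 N, if the wrist force passes 120 N, or if a joint passes its speed limit or range.

## Working session

There is one attempt and no reset: what is moved stays moved. The work goes in short steps, Python scripts to look and compute and a tool call to move; the robot and the scene stay as the last step left them, time stands still between calls to the robot, and variables do not carry over. Pictures are saved under pics/ and viewed, at most 14 in all, crops included, and the job is handed in when it is done.

Besides the shell and the picture viewer there is one more tool, called as name(argument=value, ...) on one line, values as JSON. step_arm: Moves the arm, as the interface text tells. Its arguments: {"type":"object","properties":{"motion":{"type":"array","items":{"type":"object","properties":{"dr":{"type":"array","items":{"type":"number"}},"slide":{"type":"array","items":{"type":"number"}},"jaw":{"type":"number"}}}}},"required":["motion"]}

```bash
mkdir -p pics
python3 - <<'E'
from bench import arm, optics
import cv2
for n in("side","top"):
    cv2.imwrite(f"pics/{n}0.png",optics.get_image(n)); i=optics.camera_info(n); print(n,i)
print(arm.read_state())
E
```

```text
side {'camera_matrix': array([[511.17347611,   0.        , 319.80810884],
       [  0.        , 511.17347611, 209.29697072],
       [  0.        ,   0.        ,   1.        ]]), 'view': array([[ 9.42290670e-01, -3.34753589e-01,  5.32227878e-03,
        -5.22279984e+02],
       [ 2.05492673e-01,  5.90841044e-01,  7.80179224e-01,
        -2.00090444e+02],
       [-2.64312416e-01, -7.34061915e-01,  6.25533414e-01,
        -1.06365681e+03],
       [ 0.00000000e+00,  0.00000000e+00,  0.00000000e+00,
         1.00000000e+00]])}
top {'camera_matrix': array([[488.21274801,   0.        , 316.93256524],
       [  0.        , 488.21274801, 196.86481392],
       [  0.        ,   0.        ,   1.        ]]), 'view': array([[-1.99748282e-03, -9.99953637e-01,  9.41987354e-03,
         1.61819688e+01],
       [ 9.85500564e-01, -3.70251246e-04,  1.69671744e-01,
        -5.47105608e+02],
       [-1.69660389e-01,  9.62220708e-03,  9.85455613e-01,
        -1.27985017e+03],
       [ 0.00000000e+00,  0.00000000e+00,  0.00000000e+00,
         1.00000000e+00]])}
{'clock': 0.1, 'joints': array([ 1.38056961e+00,  3.85516867e-01,  6.75232361e-03, -4.28787015e-04,
       -1.19402351e+00, -2.58639532e-01]), 'joint_vel': array([-8.28105398e-04, -1.01800617e-03,  2.21628715e-03,  1.28559571e-03,
       -3.78638968e-05, -2.13752982e-03]), 'joint_efforts': array([-7.13523968e-04, -3.93320739e+01,  1.88928813e+01,  4.19789314e+00,
       -2.60731169e-03,  7.05597159e-06]), 'position': array([270.95115618, 562.62654831, 230.30546712]), 'ee_rot': array([ 9.74902319e-01, -2.22630718e-01, -1.65101852e-04,  1.00209367e-03]), 'contact_force': array([-0.52464542, -0.74690005,  0.16897071]), 'wrist_torque': array([ 0.03329621, -0.01055458,  0.01760561]), 'grasp_force': 0.0, 'gripper_width': 85.68361792265347}
```

View pics/top0.png

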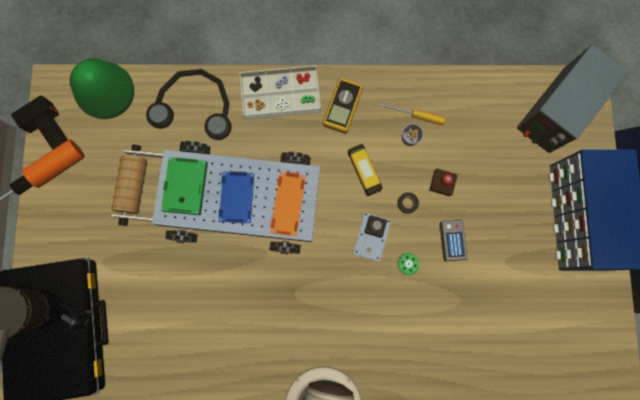

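View pics/side0.png

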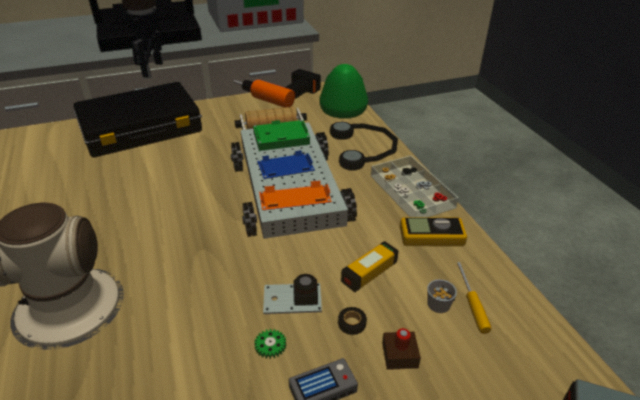

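```bash
cat > h.py <<'E'
import numpy as np, cv2
from bench import arm, optics
def cast(n,uv,z):
    i=optics.camera_info(n); K=i["camera_matrix"]; V=i["view"]; R=V[:3,:3]; C=-R.T@V[:3,3]
    uv=np.atleast_2d(uv).astype(float)
    d=np.c_[(uv[:,0]-K[0,2])/K[0,0],-(uv[:,1]-K[1,2])/K[1,1],-np.ones(len(uv))]@R
    return C+d*((z-C[2])/d[:,2])[:,None]
def proj(n,P):
    i=optics.camera_info(n); K=i["camera_matrix"]; V=i["view"]
    c=np.atleast_2d(P)@V[:3,:3].T+V[:3,3]
    return np.c_[K[0,2]-K[0,0]*c[:,0]/c[:,2],K[1,2]+K[1,1]*c[:,1]/c[:,2]]
def blobs(im,lo,hi,roi,amin=15):
    m=cv2.inRange(cv2.cvtColor(im,cv2.COLOR_BGR2HSV),lo,hi); q=np.zeros_like(m); x0,y0,x1,y1=roi; q[y0:y1,x0:x1]=m[y0:y1,x0:x1]
    cs,_=cv2.findContours(q,cv2.RETR_EXTERNAL,cv2.CHAIN_APPROX_NONE)
    return sorted([c for c in cs if cv2.contourArea(c)>=amin],key=cv2.contourArea,reverse=True)
def rect(n,c,z):
    "contour cast on plane z -> min-area rect: centre, sizes, angle of the long side (deg)"
    p=cast(n,c.reshape(-1,2),z)[:,:2].astype(np.float32)
    b=cv2.boxPoints(cv2.minAreaRect(p)); e=b[1]-b[0],b[2]-b[1]; l=[np.linalg.norm(x) for x in e]; k=int(np.argmax(l))
    return b.mean(0).round(1),np.round([l[k],l[1-k]],1),round(float(np.degrees(np.arctan2(e[k][1],e[k][0])))%180,1)
E
python3 - <<'E'
from h import *
t=cv2.imread("pics/top0.png"); s=cv2.imread("pics/side0.png")
print("cam",[(-optics.camera_info(n)["view"][:3,:3].T@optics.camera_info(n)["view"][:3,3]).round() for n in("top","side")])
items=dict(green=((45,90,60),(75,255,255),(150,140,215,225),109),blue=((105,100,50),(125,255,255),(210,160,265,235),88),
 orange=((5,150,120),(16,255,255),(265,160,310,245),92),batt=((18,120,120),(32,255,255),(340,140,390,200),40),
 pin=((170,120,60),(180,255,255),(430,165,460,200),34+32),pin0=((0,150,60),(6,255,255),(430,165,460,200),34+32),
 ctl=((100,80,40),(125,255,255),(435,215,475,265),30))
for k,(lo,hi,roi,z) in items.items():
    for c in blobs(t,lo,hi,roi)[:3]: print(k,cv2.contourArea(c),cv2.boundingRect(c),*rect("top",c,z))
a=cv2.resize(t[135:285,145:315],None,fx=4.6,fy=3.9*1.0) ; a=cv2.resize(t[140:260,145:325],None,fx=4.4,fy=4.4,interpolation=cv2.INTER_CUBIC)
b=cv2.resize(t[140:280,335:475],None,fx=4.2,fy=4.2,interpolation=cv2.INTER_CUBIC)
cv2.imwrite("pics/a.png",a); cv2.imwrite("pics/b.png",b)
E
```

```text
cam [array([ 322.,   28., 1354.]), array([ 252., -837.,  824.])]
green 2012.0 (162, 158, 45, 57) [567.4 361.6] [144.1 102.5] 174.4
blue 1506.0 (219, 171, 35, 52) [541.  228.4] [135.5  83.4] 177.0
orange 1469.0 (271, 172, 34, 64) [523.8  92.8] [164.6  69.4] 171.6
batt 591.5 (351, 149, 30, 40) [ 629.1 -118. ] [106.3  47.2] 23.0
pin0 68.0 (443, 174, 10, 10) [ 594.  -337.1] [25.2 24.4] 177.4
ctl 31.0 (447, 234, 5, 22) [ 418.8 -343.5] [57.1  6.6] 3.7
ctl 27.0 (459, 233, 4, 22) [ 421.5 -374.4] [57.1  6. ] 3.4
ctl 21.0 (452, 234, 4, 22) [ 418.8 -354. ] [56.9  5.4] 3.5
```

View pics/a.png

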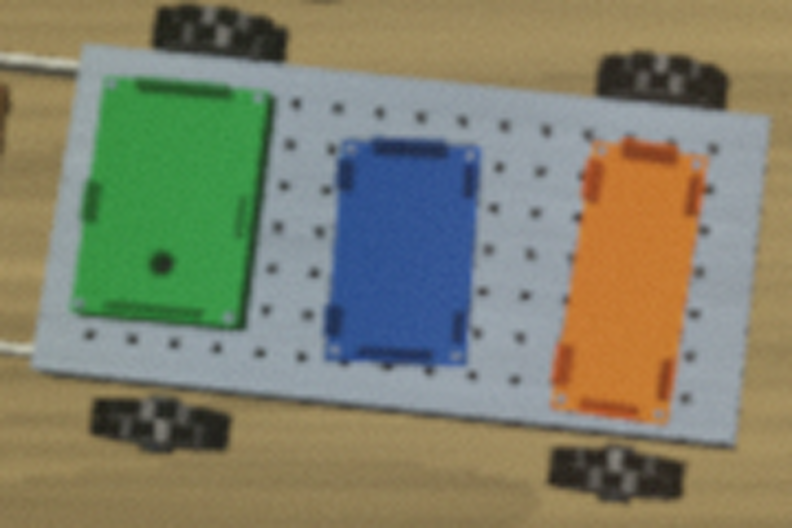

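View pics/b.png

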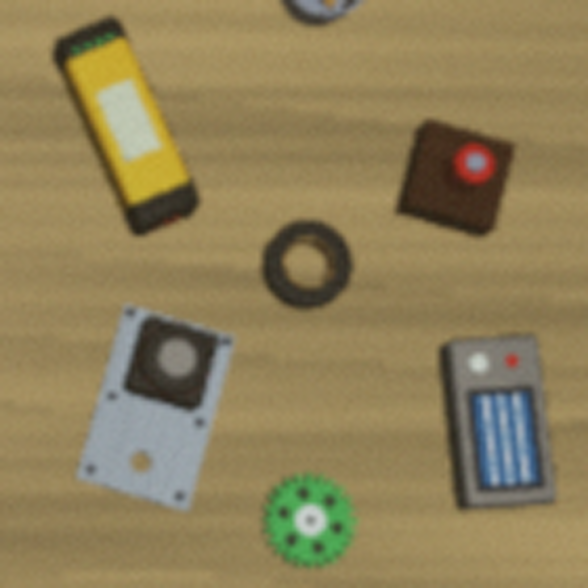

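The top crops show the green mount with its hole towards the robot at px ≈(181.6,199.8), then the blue cradle (237,197) and orange tray (289,203). The lidar's hole is at (368.6,249.8) with its head at (377.4,225). The battery is at (365,170), the pin head at (447,179) and the controller at (454,241).

Run:
```python
from h import *
t=cv2.imread("pics/top0.png"); s=cv2.imread("pics/side0.png")
def show(n,im,k,lo,hi,roi,z,amin=15,m=1):
    for c in blobs(im,lo,hi,roi,amin)[:m]: 
        M=cv2.moments(c); uv=[M['m10']/M['m00'],M['m01']/M['m00']]
        print(n,k,cv2.contourArea(c),np.round(uv,1),"rect",*rect(n,c,z),"cen",cast(n,uv,z)[0,:2].round(1))
show("top",t,"lidar plate",(0,0,90),(180,75,255),(345,205,395,265),6)
show("top",t,"lidar head",(0,0,90),(180,60,255),(368,218,384,232),54,5)
show("top",t,"hole l",(8,80,60),(30,255,255),(362,243,375,256),4,3)
show("top",t,"hole m",(0,0,0),(180,255,75),(172,190,190,208),109,3)
show("top",t,"green",(45,90,95),(75,255,255),(150,140,215,225),109)
show("top",t,"orange",(5,150,60),(16,255,255),(265,160,310,245),88)
show("top",t,"blue",(105,100,50),(125,255,255),(210,160,265,235),88)
show("top",t,"ctl",(0,0,85),(180,70,255),(435,215,475,265),30)
show("top",t,"blabel",(0,0,130),(180,95,255),(352,155,375,182),40)
show("top",t,"pin tip",(0,0,110),(180,110,255),(444,174,453,183),66,2)
show("top",t,"block",(0,0,0),(180,255,85),(425,160,465,200),32)
show("side",s,"pin",(0,150,60),(6,255,255),(385,320,420,350),60)
show("side",s,"green",(45,90,60),(75,255,255),(245,115,315,155),109)
show("side",s,"blue",(105,100,50),(125,255,255),(250,145,320,180),90)
show("side",s,"orange",(5,150,60),(16,255,255),(255,178,335,215),90)
show("side",s,"batt",(18,120,100),(32,255,255),(335,235,405,290),40)
show("side",s,"blabel",(0,0,130),(180,95,255),(350,245,390,275),40)
show("side",s,"screen",(100,80,40),(125,255,255),(295,360,345,400),30)
print("side preds head, l hole, mhole",proj("side",[[486,-127,54]]))
```

```text
top lidar plate 1209.0 [371.7 236.7] rect [ 443.  -136.3] [123.3  79.4] 163.3 cen [ 442.3 -136.2]
top lidar head 56.5 [376.7 224.8] rect [ 469.4 -143.9] [24.3 21.5] 89.9 cen [ 469.8 -144.5]
top hole l 4.5 [368.1 249.6] rect [ 406.5 -126.1] [7.7 5.9] 44.5 cen [ 406.8 -125.6]
top hole m 7.5 [181.4 199.6] rect [529.6 365.4] [8.  7.7] 2.5 cen [529.4 365.5]
top green 1912.0 [183.3 186.3] rect [567.3 362.8] [144.  100.1] 174.7 cen [564.2 362.3]
top orange 1469.0 [287.6 203.5] rect [524.4  93. ] [165.1  69.6] 171.6 cen [522.5  92.9]
top blue 1506.0 [236.1 197.1] rect [541.  228.4] [135.5  83.4] 177.0 cen [539.6 228.4]
top ctl 780.5 [454.2 239.9] rect [ 431.5 -357.7] [109.2  57.4] 4.0 cen [ 431.1 -357.5]
top blabel 142.0 [365.1 168.2] rect [ 628.7 -117.8] [50.1 25.8] 22.6 cen [ 628.6 -117.7]
top pin tip 11.5 [447.9 178.3] rect [ 594.7 -337.8] [11.3  9.9] 43.0 cen [ 594.6 -338.3]
top block 479.5 [442.8 182.2] rect [ 590.8 -333.1] [65.1 63.2] 162.7 cen [ 590.8 -333.3]
side pin 136.0 [403.2 335. ] rect [ 596.7 -337.5] [28.3 25.8] 105.6 cen [ 596.  -337.5]
side green 952.5 [280.4 131.6] rect [568.8 365.2] [147.4 117.4] 175.6 cen [566.3 360.4]
side blue 917.0 [285.3 164.9] rect [541.9 232.2] [136.2  99.9] 177.3 cen [539.7 225.6]
side orange 1224.0 [294.3 196. ] rect [525.7  98.2] [166.6  90. ] 171.4 cen [522.   91.6]
side batt 2877.5 [369.8 259.7] rect [ 628.3 -121.5] [167.  159.6] 70.7 cen [ 627.6 -119. ]
side blabel 150.5 [370.1 259. ] rect [ 629.4 -116.9] [48.5 24.4] 23.6 cen [ 629.2 -117.2]
side screen 114.0 [319.6 389.5] rect [ 421.6 -373.7] [59.9  8.7] 3.8 cen [ 420.9 -373.6]
side preds head, l hole, mhole [[309.47739977 273.18868404]]
```

```bash
cat >> h.py <<'E'
from scipy.spatial.transform import Rotation as Ro
def down(yaw): a=np.radians(yaw)/2; return Ro.from_quat([np.cos(a),np.sin(a),0,0])
def plan(*wps):
    "successive call arguments (slide, dr) to reach (x,y,z,yaw) waypoints from the measured pose"
    s=arm.read_state(); p=s["position"]; r=Ro.from_quat(s["ee_rot"])
    e=r.as_matrix()[:2,0]; print("t %.2f"%s["clock"],"at",p.round(1),"yaw",round(float(np.degrees(np.arctan2(e[1],e[0]))),2),"F",s["contact_force"].round(1),"w %.1f g %.0f"%(s["gripper_width"],s["grasp_force"]),"q6 %.2f"%s["joints"][5])
    for w in wps:
        t=np.array(w[:3],float); g=down(w[3])
        print(w,"slide",r.inv().apply(t-p).round(1),"dr",np.round(np.degrees((r.inv()*g).as_rotvec())/8,2)); p,r=t,g
E
python3 -c "
from h import *
plan((500,130,220,4),(431.5,-357.7,90,4))"
```

```text
t 0.10 at [271.  562.6 230.3] yaw -25.73 F [-0.5 -0.7  0.2] w 85.7 g 0 q6 -0.26
(500, 130, 220, 4) slide [394.1 290.3  10.9] dr [ 0.01  0.   -3.72]
(431.5, -357.7, 90, 4) slide [-102.4  481.7  130. ] dr [0. 0. 0.]
```

step_arm(motion=[{"slide": [50,36,1],"dr": [0,0,-0.5],"jaw": 85},{"slide": [105,78,3],"dr": [0,0,-1],"jaw": 85},{"slide": [155,114,4],"dr": [0,0,-1.5],"jaw": 85},{"slide": [205,150,6],"dr": [0,0,-2],"jaw": 85},{"slide": [255,187,7],"dr": [0,0,-2.5],"jaw": 85},{"slide": [305,224,8],"dr": [0,0,-3],"jaw": 85},{"slide": [352,260,10],"dr": [0,0,-3.4],"jaw": 85},{"slide": [394,290,11],"dr": [0,0,-3.72],"jaw": 85}])

```text
clock: 1.1
position: [500.6, 128.7, 220.0]
ee_rot: [0.999, 0.036, -0.0, 0.0]
contact_force: [-0.3, 0.6, 0.8]
gripper_width: 85.1
grasp_force: 0.0
```

step_arm(motion=[{"slide": [-13,60,16],"dr": [0,0,0],"jaw": 85},{"slide": [-26,120,32],"dr": [0,0,0],"jaw": 85},{"slide": [-38,180,48],"dr": [0,0,0],"jaw": 85},{"slide": [-51,240,65],"dr": [0,0,0],"jaw": 85},{"slide": [-64,300,81],"dr": [0,0,0],"jaw": 85},{"slide": [-77,360,97],"dr": [0,0,0],"jaw": 85},{"slide": [-90,420,114],"dr": [0,0,0],"jaw": 85},{"slide": [-102,481,130],"dr": [0,0,0],"jaw": 85}])

```text
clock: 2.1
position: [432.9, -349.7, 91.7]
ee_rot: [0.999, 0.035, -0.0, -0.0]
contact_force: [0.7, 0.3, -0.0]
gripper_width: 85.2
grasp_force: 0.0
```

```bash
python3 -c "
from h import *
plan((431.5,-357.7,-1,4))
t=optics.get_image('top');cv2.imwrite('pics/c.png',cv2.resize(t[190:290,400:510],None,fx=5,fy=5,interpolation=cv2.INTER_CUBIC))"
```

```text
t 2.10 at [ 432.9 -349.7   91.7] yaw 4.06 F [ 0.7  0.3 -0. ] w 85.2 g 0 q6 2.03
(431.5, -357.7, -1, 4) slide [-1.9  7.9 92.7] dr [-0.    0.    0.01]
```

View pics/c.png

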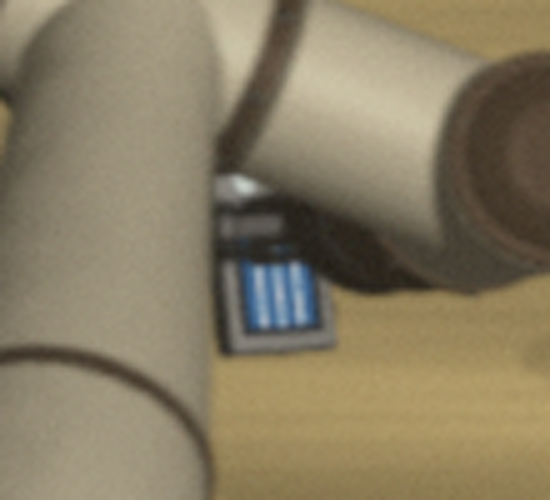

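The picture shows the gripper over the middle of the controller, whose screen end is visible at crop (280,300). The arm was still settling, so I'll read again.

```bash
python3 -c "
from h import *
plan((431.5,-357.7,-1,4))"
```

```text
t 2.15 at [ 431.  -354.8   89.3] yaw 3.73 F [ 2.  -3.9 -0.1] w 85.1 g 0 q6 2.03
(431.5, -357.7, -1, 4) slide [ 0.6  3.  90.3] dr [-0.    0.02 -0.03]
```

step_arm(motion=[{"slide": [0,0,20],"dr": [0,0,0],"jaw": 85},{"slide": [0,0,40],"dr": [0,0,0],"jaw": 85},{"slide": [0,0,60],"dr": [0,0,0],"jaw": 85},{"slide": [0,0,75],"dr": [0,0,0],"jaw": 85},{"slide": [0,0,80],"dr": [0,0,0],"jaw": 85},{"slide": [0,0,80],"dr": [0,0,0],"jaw": 85},{"slide": [0,0,80],"dr": [0,0,0],"jaw": 85},{"slide": [0,0,80],"dr": [0,0,0],"jaw": 85}])

```text
clock: 3.15
position: [434.0, -348.0, 13.2]
ee_rot: [0.999, 0.035, 0.001, 0.0]
contact_force: [0.9, -0.5, -0.9]
gripper_width: 85.3
grasp_force: 0.0
```

```bash
python3 -c "
from h import *
plan((431.5,-357.7,-1,4),(431.5,-357.7,150,4))"
```

```text
t 3.15 at [ 434.  -348.    13.2] yaw 4.05 F [ 0.9 -0.5 -0.9] w 85.3 g 0 q6 2.03
(431.5, -357.7, -1, 4) slide [-3.2  9.5 14.2] dr [ 0.   -0.01  0.01]
(431.5, -357.7, 150, 4) slide [   0.    0. -151.] dr [0. 0. 0.]
```

step_arm(motion=[{"slide": [-3,9.5,5],"dr": [0,0,0],"jaw": 85},{"slide": [-3,9.5,14],"dr": [0,0,0],"jaw": 85},{"slide": [-3,9.5,14],"dr": [0,0,0],"jaw": 85},{"slide": [-3,9.5,14],"dr": [0,0,0],"jaw": 50},{"slide": [-3,9.5,14],"dr": [0,0,0],"jaw": 50},{"slide": [-3,9.5,14],"dr": [0,0,0],"jaw": 50},{"slide": [-3,9.5,14],"dr": [0,0,0],"jaw": 50},{"slide": [-3,9.5,14],"dr": [0,0,0],"jaw": 50}])

```text
clock: 4.15
position: [431.8, -357.8, -1.0]
ee_rot: [0.999, 0.036, 0.001, 0.0]
contact_force: [0.8, -0.2, 3.3]
gripper_width: 59.2
grasp_force: 66.9
```

```bash
python3 -c "
from h import *
plan((431.5,-357.7,200,4),(500,-80,220,0),(541,228.4,180,-3))"
```

```text
t 4.15 at [ 431.8 -357.8   -1. ] yaw 4.07 F [ 0.8 -0.2  3.3] w 59.2 g 67 q6 2.04
(431.5, -357.7, 200, 4) slide [  -0.    0. -201.] dr [ 0.01 -0.01  0.01]
(500, -80, 220, 0) slide [  87.7 -272.2  -20. ] dr [0.  0.  0.5]
(541, 228.4, 180, -3) slide [  41.  -308.4   40. ] dr [0.   0.   0.38]
```

step_arm(motion=[{"slide": [0,0,-15],"dr": [0,0,0],"jaw": 50},{"slide": [0,0,-40],"dr": [0,0,0],"jaw": 50},{"slide": [0,0,-70],"dr": [0,0,0],"jaw": 50},{"slide": [0,0,-100],"dr": [0,0,0],"jaw": 50},{"slide": [0,0,-130],"dr": [0,0,0],"jaw": 50},{"slide": [0,0,-160],"dr": [0,0,0],"jaw": 50},{"slide": [0,0,-185],"dr": [0,0,0],"jaw": 50},{"slide": [0,0,-200],"dr": [0,0,0],"jaw": 50}])

```text
clock: 5.15
position: [430.8, -357.2, 199.6]
ee_rot: [0.999, 0.035, 0.0, -0.0]
contact_force: [-0.4, -0.0, -3.3]
gripper_width: 59.3
grasp_force: 66.2
```

step_arm(motion=[{"slide": [10,-30,-2],"dr": [0,0,0.05],"jaw": 50},{"slide": [21,-65,-5],"dr": [0,0,0.1],"jaw": 50},{"slide": [32,-100,-7],"dr": [0,0,0.18],"jaw": 50},{"slide": [43,-135,-10],"dr": [0,0,0.25],"jaw": 50},{"slide": [55,-170,-12],"dr": [0,0,0.3],"jaw": 50},{"slide": [66,-205,-15],"dr": [0,0,0.38],"jaw": 50},{"slide": [77,-240,-18],"dr": [0,0,0.45],"jaw": 50},{"slide": [88,-272,-20],"dr": [0,0,0.5],"jaw": 50}])

```text
clock: 6.15
position: [499.0, -78.7, 217.9]
ee_rot: [1.0, 0.0, -0.001, -0.0]
contact_force: [-0.3, -0.1, -3.1]
gripper_width: 59.4
grasp_force: 66.3
```

step_arm(motion=[{"slide": [6,-40,5],"dr": [0,0,0.05],"jaw": 50},{"slide": [11,-85,10],"dr": [0,0,0.1],"jaw": 50},{"slide": [17,-130,15],"dr": [0,0,0.15],"jaw": 50},{"slide": [23,-175,20],"dr": [0,0,0.2],"jaw": 50},{"slide": [29,-220,25],"dr": [0,0,0.25],"jaw": 50},{"slide": [35,-260,32],"dr": [0,0,0.3],"jaw": 50},{"slide": [39,-290,40],"dr": [0,0,0.35],"jaw": 50},{"slide": [41,-308,40],"dr": [0,0,0.38],"jaw": 50}])

```text
clock: 7.15
position: [539.4, 228.8, 176.8]
ee_rot: [1.0, -0.026, -0.002, 0.001]
contact_force: [0.4, 0.0, -3.4]
gripper_width: 58.6
grasp_force: 66.1
```

```bash
python3 -c "
from h import *
im=optics.get_image('side');optics.get_image('top');plan((541,228.4,130,-3))
cv2.imwrite('pics/d.png',cv2.resize(im[70:220,210:360],None,fx=4,fy=4,interpolation=cv2.INTER_CUBIC))"
```

```text
t 7.25 at [540.4 229.2 177.9] yaw -2.91 F [ 0.5 -1.1 -2.4] w 59.4 g 66 q6 0.84
(541, 228.4, 130, -3) slide [ 0.7  0.7 47.9] dr [0.   0.01 0.01]
```

View pics/d.png

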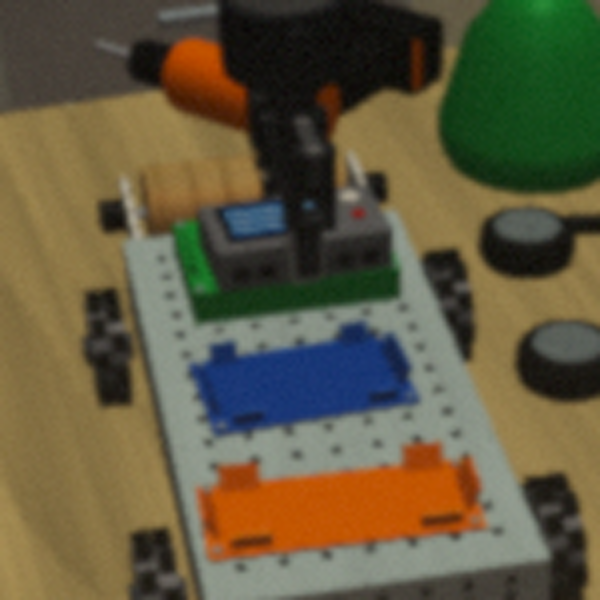

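The side picture shows the controller held level and centred, at crop (300,240), above the empty blue cradle at (305,385). I'll lower it.

step_arm(motion=[{"slide": [0.5,0.5,20],"dr": [0,0,0],"jaw": 50},{"slide": [0.5,0.5,40],"dr": [0,0,0],"jaw": 50},{"slide": [0.5,0.5,55],"dr": [0,0,0],"jaw": 50},{"slide": [0.5,0.5,68],"dr": [0,0,0],"jaw": 50},{"slide": [0.5,0.5,74],"dr": [0,0,0],"jaw": 50},{"slide": [0.5,0.5,74],"dr": [0,0,0],"jaw": 50},{"slide": [0.5,0.5,74],"dr": [0,0,0],"jaw": 50},{"slide": [0.5,0.5,74],"dr": [0,0,0],"jaw": 50}])

```text
clock: 8.25
position: [541.3, 227.7, 105.1]
ee_rot: [1.0, -0.026, 0.001, -0.0]
contact_force: [-0.2, 0.6, -3.1]
gripper_width: 59.3
grasp_force: 66.3
```

```bash
python3 -c "
from h import *
plan((541,228.4,87,-3))"
```

```text
t 8.25 at [541.3 227.7 105.1] yaw -2.99 F [-0.2  0.6 -3.1] w 59.3 g 66 q6 0.84
(541, 228.4, 87, -3) slide [-0.4 -0.6 18.1] dr [-0.01 -0.01  0.  ]
```

step_arm(motion=[{"slide": [-0.4,-0.6,4],"dr": [0,0,0],"jaw": 50},{"slide": [-0.4,-0.6,8],"dr": [0,0,0],"jaw": 50},{"slide": [-0.4,-0.6,11],"dr": [0,0,0],"jaw": 50},{"slide": [-0.4,-0.6,14],"dr": [0,0,0],"jaw": 50},{"slide": [-0.4,-0.6,16],"dr": [0,0,0],"jaw": 50},{"slide": [-0.4,-0.6,17],"dr": [0,0,0],"jaw": 50},{"slide": [-0.4,-0.6,18],"dr": [0,0,0],"jaw": 50},{"slide": [-0.4,-0.6,18],"dr": [0,0,0],"jaw": 50}])

```text
clock: 9.25
position: [540.7, 228.1, 87.0]
ee_rot: [1.0, -0.026, 0.0, -0.0]
contact_force: [-1.7, -0.4, 1.1]
gripper_width: 58.8
grasp_force: 66.6
```

step_arm(motion=[{"slide": [0,0,0],"dr": [0,0,0],"jaw": 85},{"slide": [0,0,0],"dr": [0,0,0],"jaw": 85},{"slide": [0,0,0],"dr": [0,0,0],"jaw": 85},{"slide": [0,0,-10],"dr": [0,0,0],"jaw": 85},{"slide": [0,0,-40],"dr": [0,0,0],"jaw": 85},{"slide": [0,0,-80],"dr": [0,0,0],"jaw": 85},{"slide": [0,0,-110],"dr": [0,0,0],"jaw": 85},{"slide": [0,0,-130],"dr": [0,0,0],"jaw": 85}])

```text
clock: 10.25
position: [541.2, 228.4, 219.3]
ee_rot: [1.0, -0.026, 0.002, -0.001]
contact_force: [-0.4, 0.1, 0.2]
gripper_width: 85.3
grasp_force: 0.0
```

```bash
python3 -c "
from h import *
plan((469.4,-144.3,140,-16.7),(469.4,-144.3,80,-16.7))"
```

```text
t 10.25 at [541.2 228.4 219.3] yaw -2.98 F [-0.4  0.1  0.2] w 85.3 g 0 q6 0.84
(469.4, -144.3, 140, -16.7) slide [-52.6 376.1  78.4] dr [-0.02 -0.02  1.71]
(469.4, -144.3, 80, -16.7) slide [ 0.  0. 60.] dr [0. 0. 0.]
```

step_arm(motion=[{"slide": [-7,50,5],"dr": [0,0,0.25],"jaw": 85},{"slide": [-15,105,15],"dr": [0,0,0.5],"jaw": 85},{"slide": [-22,160,25],"dr": [0,0,0.75],"jaw": 85},{"slide": [-30,215,38],"dr": [0,0,1.0],"jaw": 85},{"slide": [-38,270,50],"dr": [0,0,1.25],"jaw": 85},{"slide": [-45,320,62],"dr": [0,0,1.5],"jaw": 85},{"slide": [-50,360,74],"dr": [0,0,1.7],"jaw": 85},{"slide": [-52.5,376,78],"dr": [0,0,1.71],"jaw": 85}])

```text
clock: 11.25
position: [467.9, -146.4, 138.5]
ee_rot: [0.989, -0.146, -0.0, 0.0]
contact_force: [-0.2, 0.4, -0.6]
gripper_width: 85.0
grasp_force: 0.0
```

step_arm(motion=[{"slide": [0,0,20],"dr": [0,0,0],"jaw": 85},{"slide": [0,0,40],"dr": [0,0,0],"jaw": 85},{"slide": [0,0,60],"dr": [0,0,0],"jaw": 85},{"slide": [0,0,75],"dr": [0,0,0],"jaw": 85},{"slide": [0,0,80],"dr": [0,0,0],"jaw": 85},{"slide": [0,0,80],"dr": [0,0,0],"jaw": 85},{"slide": [0,0,80],"dr": [0,0,0],"jaw": 85},{"slide": [0,0,80],"dr": [0,0,0],"jaw": 85}])

```text
clock: 12.25
position: [469.0, -144.6, 59.1]
ee_rot: [0.989, -0.145, 0.001, -0.0]
contact_force: [-0.2, -0.5, 0.4]
gripper_width: 85.0
grasp_force: 0.0
```

```bash
python3 -c "
from h import *
plan((469.4,-144.3,6,-16.7))
im=optics.get_image('side');cv2.imwrite('pics/e.png',cv2.resize(im[200:350,230:380],None,fx=4,fy=4,interpolation=cv2.INTER_CUBIC))"
```

```text
t 12.25 at [ 469.  -144.6   59.1] yaw -16.67 F [-0.2 -0.5  0.4] w 85.0 g 0 q6 1.25
(469.4, -144.3, 6, -16.7) slide [ 0.2 -0.4 53.1] dr [-0.   -0.01  0.  ]
```

View pics/e.png

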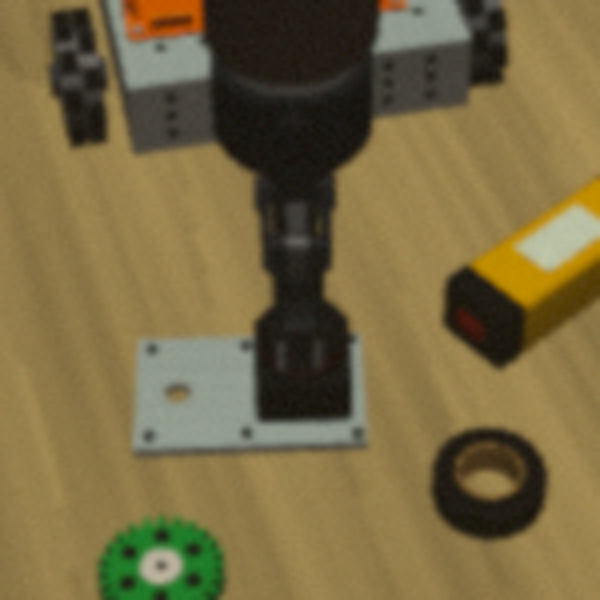

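The side picture shows the open gripper squarely over the lidar housing at crop (305,370), with the tape roll and gear clear of it. I'll descend to z = 6 and grip.

step_arm(motion=[{"slide": [0,0,20],"dr": [0,0,0],"jaw": 85},{"slide": [0,0,38],"dr": [0,0,0],"jaw": 85},{"slide": [0,0,48],"dr": [0,0,0],"jaw": 85},{"slide": [0,0,53],"dr": [0,0,0],"jaw": 85},{"slide": [0,0,53],"dr": [0,0,0],"jaw": 85},{"slide": [0,0,53],"dr": [0,0,0],"jaw": 40},{"slide": [0,0,53],"dr": [0,0,0],"jaw": 40},{"slide": [0,0,53],"dr": [0,0,0],"jaw": 40}])

```text
clock: 13.3
position: [469.1, -144.7, 6.2]
ee_rot: [0.989, -0.145, 0.001, -0.0]
contact_force: [-1.1, -0.2, 5.0]
gripper_width: 49.0
grasp_force: 63.8
```

step_arm(motion=[{"slide": [0,0,0],"dr": [0,0,0],"jaw": 40},{"slide": [0,0,0],"dr": [0,0,0],"jaw": 40},{"slide": [0,0,0],"dr": [0,0,0],"jaw": 40},{"slide": [0,0,-5],"dr": [0,0,0],"jaw": 40},{"slide": [0,0,-10],"dr": [0,0,0],"jaw": 40},{"slide": [0,0,-15],"dr": [0,0,0],"jaw": 40},{"slide": [0,0,-20],"dr": [0,0,0],"jaw": 40},{"slide": [0,0,-20],"dr": [0,0,0],"jaw": 40}])

```text
clock: 14.3
position: [468.9, -144.6, 25.9]
ee_rot: [0.989, -0.145, 0.001, -0.0]
contact_force: [-0.0, -0.1, -3.3]
gripper_width: 49.0
grasp_force: 63.0
```

```bash
python3 -c "
from h import *
c=np.array([567.3,362]);a=np.radians(-5.5);h=c+28*np.array([np.cos(a),np.sin(a)]);print(h)
plan((469.4,-144.3,230,-16.7),(520,100,240,-10),(h[0],h[1],180,-5.5))"
```

```text
[595.17109355 359.31631893]
t 14.30 at [ 468.9 -144.6   25.9] yaw -16.67 F [-0.  -0.1 -3.3] w 49.0 g 63 q6 1.25
(469.4, -144.3, 230, -16.7) slide [   0.6   -0.5 -204.1] dr [-0.   -0.01  0.  ]
(520, 100, 240, -10) slide [ -21.7 -248.5  -10. ] dr [ 0.    0.   -0.84]
(np.float64(595.171093554281), np.float64(359.31631892943375), 180, -5.5) slide [  29.  -268.4   60. ] dr [ 0.    0.   -0.56]
```

step_arm(motion=[{"slide": [0,0,-20],"dr": [0,0,0],"jaw": 40},{"slide": [0,0,-50],"dr": [0,0,0],"jaw": 40},{"slide": [0,0,-80],"dr": [0,0,0],"jaw": 40},{"slide": [0,0,-110],"dr": [0,0,0],"jaw": 40},{"slide": [0,0,-140],"dr": [0,0,0],"jaw": 40},{"slide": [0,0,-170],"dr": [0,0,0],"jaw": 40},{"slide": [0,0,-195],"dr": [0,0,0],"jaw": 40},{"slide": [0,0,-204],"dr": [0,0,0],"jaw": 40}])

```text
clock: 15.3
position: [468.9, -144.6, 230.6]
ee_rot: [0.989, -0.145, 0.001, -0.0]
contact_force: [0.2, 0.1, -2.4]
gripper_width: 49.1
grasp_force: 62.9
```

step_arm(motion=[{"slide": [-3,-30,-1],"dr": [0,0,-0.1],"jaw": 40},{"slide": [-5,-60,-2],"dr": [0,0,-0.2],"jaw": 40},{"slide": [-8,-92,-4],"dr": [0,0,-0.3],"jaw": 40},{"slide": [-11,-124,-5],"dr": [0,0,-0.4],"jaw": 40},{"slide": [-14,-156,-6],"dr": [0,0,-0.5],"jaw": 40},{"slide": [-16,-188,-7],"dr": [0,0,-0.6],"jaw": 40},{"slide": [-19,-220,-9],"dr": [0,0,-0.72],"jaw": 40},{"slide": [-22,-248,-10],"dr": [0,0,-0.84],"jaw": 40}])

```text
clock: 16.3
position: [518.1, 100.3, 238.1]
ee_rot: [0.996, -0.086, -0.001, 0.0]
contact_force: [0.1, 0.0, -2.7]
gripper_width: 49.5
grasp_force: 63.0
```

step_arm(motion=[{"slide": [4,-40,4],"dr": [0,0,-0.1],"jaw": 40},{"slide": [8,-80,8],"dr": [0,0,-0.2],"jaw": 40},{"slide": [13,-120,14],"dr": [0,0,-0.3],"jaw": 40},{"slide": [17,-160,20],"dr": [0,0,-0.4],"jaw": 40},{"slide": [21,-200,28],"dr": [0,0,-0.5],"jaw": 40},{"slide": [25,-235,36],"dr": [0,0,-0.56],"jaw": 40},{"slide": [28,-260,44],"dr": [0,0,-0.56],"jaw": 40},{"slide": [29,-268,48],"dr": [0,0,-0.56],"jaw": 40}])

```text
clock: 17.3
position: [592.8, 359.0, 188.3]
ee_rot: [0.999, -0.047, -0.002, 0.001]
contact_force: [0.5, 0.5, -2.4]
gripper_width: 48.7
grasp_force: 63.0
```

step_arm(motion=[{"slide": [0,0,5],"dr": [0,0,0],"jaw": 40},{"slide": [0,0,15],"dr": [0,0,0],"jaw": 40},{"slide": [0,0,25],"dr": [0,0,0],"jaw": 40},{"slide": [0,0,32],"dr": [0,0,0],"jaw": 40},{"slide": [0,0,36],"dr": [0,0,0],"jaw": 40},{"slide": [0,0,36],"dr": [0,0,0],"jaw": 40},{"slide": [0,0,36],"dr": [0,0,0],"jaw": 40},{"slide": [0,0,36],"dr": [0,0,0],"jaw": 40}])

```text
clock: 18.3
position: [593.7, 358.4, 155.9]
ee_rot: [0.999, -0.048, 0.0, -0.0]
contact_force: [-0.7, -0.3, -2.2]
gripper_width: 48.9
grasp_force: 63.0
```

```bash
python3 -c "
from h import *
plan((595.2,359.3,115,-5.5))
t=optics.get_image('top');im=optics.get_image('side');cv2.imwrite('pics/f.png',np.hstack([cv2.resize(i,None,fx=4,fy=4,interpolation=cv2.INTER_CUBIC) for i in (t[135:225,145:240],im[80:170,220:315])]))"
```

```text
t 18.30 at [593.7 358.4 155.9] yaw -5.47 F [-0.7 -0.3 -2.2] w 48.9 g 63 q6 0.70
(595.2, 359.3, 115, -5.5) slide [ 1.3 -1.  40.9] dr [-0. -0.  0.]
```

View pics/f.png

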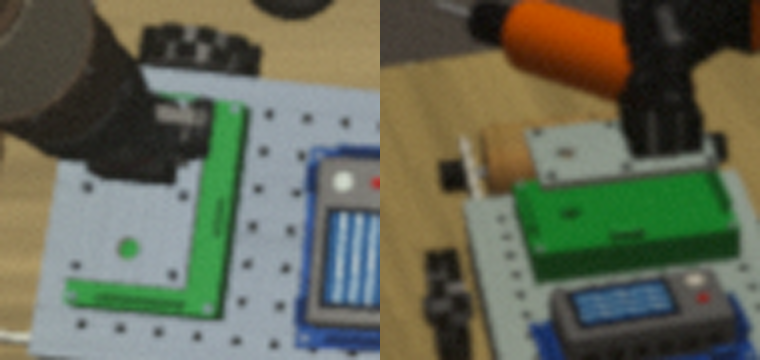

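The pictures show the lidar held level with its hole at top px ≈(177,197), above the mount. The controller is seated in the blue cradle. I'll check the held hole's position.

```bash
python3 -c "
from h import *
print(cast('top',[177,197],152), 'expect 528,364.7')
t=optics.get_image('top')
for c in blobs(t,(45,90,40),(75,255,255),(170,190,184,204),3):
    M=cv2.moments(c);uv=[M['m10']/M['m00'],M['m01']/M['m00']];print(cv2.contourArea(c),uv,cast('top',uv,152))
"
```

```text
[[528.7809554  365.18156027 152.        ]] expect 528,364.7
9.5 [176.6140350877193, 196.75438596491227] [[529.40223718 366.16946354 152.        ]]
```

step_arm(motion=[{"slide": [1.3,-1,6],"dr": [0,0,0],"jaw": 40},{"slide": [1.3,-1,14],"dr": [0,0,0],"jaw": 40},{"slide": [1.3,-1,20],"dr": [0,0,0],"jaw": 40},{"slide": [1.3,-1,24],"dr": [0,0,0],"jaw": 40},{"slide": [1.3,-1,25],"dr": [0,0,0],"jaw": 40},{"slide": [1.3,-1,25],"dr": [0,0,0],"jaw": 40},{"slide": [1.3,-1,25],"dr": [0,0,0],"jaw": 40},{"slide": [1.3,-1,25],"dr": [0,0,0],"jaw": 40}])

```text
clock: 19.45
position: [595.0, 359.2, 130.8]
ee_rot: [0.999, -0.048, 0.0, -0.0]
contact_force: [0.3, 0.4, -2.9]
gripper_width: 48.9
grasp_force: 63.0
```

```bash
python3 -c "
from h import *
plan((595.2,359.3,115,-5.5))
t=optics.get_image('top')
for c in blobs(t,(45,90,40),(75,255,255),(170,190,186,206),3):
    M=cv2.moments(c);uv=[M['m10']/M['m00'],M['m01']/M['m00']];print(cv2.contourArea(c),uv,cast('top',uv,127))
"
```

```text
t 19.45 at [595.  359.2 130.8] yaw -5.47 F [ 0.3  0.4 -2.9] w 48.9 g 63 q6 0.70
(595.2, 359.3, 115, -5.5) slide [ 0.1 -0.2 15.8] dr [-0. -0.  0.]
5.0 [179.0, 197.5] [[531.78873583 367.05712502 127.        ]]
```

step_arm(motion=[{"slide": [-0.5,0.3,4],"dr": [0,0,0],"jaw": 40},{"slide": [-0.5,0.3,8],"dr": [0,0,0],"jaw": 40},{"slide": [-0.5,0.3,11],"dr": [0,0,0],"jaw": 40},{"slide": [-0.5,0.3,13],"dr": [0,0,0],"jaw": 40},{"slide": [-0.5,0.3,14.5],"dr": [0,0,0],"jaw": 40},{"slide": [-0.5,0.3,15.5],"dr": [0,0,0],"jaw": 40},{"slide": [-0.5,0.3,15.8],"dr": [0,0,0],"jaw": 40},{"slide": [-0.5,0.3,15.8],"dr": [0,0,0],"jaw": 40}])

```text
clock: 20.5
position: [594.4, 358.8, 115.3]
ee_rot: [0.999, -0.048, 0.0, -0.0]
contact_force: [-1.2, -0.9, 1.6]
gripper_width: 49.1
grasp_force: 63.3
```

Contact: the z force went from -2.9 to +1.6 N at the expected height. I'll release and rise.

step_arm(motion=[{"slide": [0,0,0],"dr": [0,0,0],"jaw": 80},{"slide": [0,0,0],"dr": [0,0,0],"jaw": 80},{"slide": [0,0,0],"dr": [0,0,0],"jaw": 80},{"slide": [0,0,-10],"dr": [0,0,0],"jaw": 80},{"slide": [0,0,-40],"dr": [0,0,0],"jaw": 80},{"slide": [0,0,-80],"dr": [0,0,0],"jaw": 80},{"slide": [0,0,-110],"dr": [0,0,0],"jaw": 80},{"slide": [0,0,-120],"dr": [0,0,0],"jaw": 80}])

```text
clock: 21.5
position: [595.3, 359.4, 238.1]
ee_rot: [0.999, -0.048, 0.002, -0.002]
contact_force: [0.1, 1.8, 0.5]
gripper_width: 79.7
grasp_force: 0.0
```

```bash
python3 -c "
from h import *
plan((560,0,200,-5.5),(594.7,-337.8,120,-5.5))"
```

```text
t 21.50 at [595.3 359.4 238.1] yaw -5.47 F [0.1 1.8 0.5] w 79.7 g 0 q6 0.70
(560, 0, 200, -5.5) slide [ -1.  361.3  36.7] dr [-0.03 -0.03  0.  ]
(594.7, -337.8, 120, -5.5) slide [ 66.9 332.9  80. ] dr [0. 0. 0.]
```

step_arm(motion=[{"slide": [0,45,2],"dr": [0,0,0],"jaw": 80},{"slide": [0,90,5],"dr": [0,0,0],"jaw": 80},{"slide": [0,135,8],"dr": [0,0,0],"jaw": 80},{"slide": [0,180,12],"dr": [0,0,0],"jaw": 80},{"slide": [0,225,18],"dr": [0,0,0],"jaw": 80},{"slide": [0,270,25],"dr": [0,0,0],"jaw": 80},{"slide": [0,316,30],"dr": [0,0,0],"jaw": 80},{"slide": [-1,361,36],"dr": [0,0,0],"jaw": 80}])

```text
clock: 22.5
position: [558.2, -1.9, 197.8]
ee_rot: [0.999, -0.048, -0.001, 0.0]
contact_force: [-0.1, -0.4, -0.4]
gripper_width: 80.0
grasp_force: 0.0
```

step_arm(motion=[{"slide": [8,43,8],"dr": [0,0,0],"jaw": 80},{"slide": [18,88,18],"dr": [0,0,0],"jaw": 80},{"slide": [28,138,28],"dr": [0,0,0],"jaw": 80},{"slide": [38,188,40],"dr": [0,0,0],"jaw": 80},{"slide": [48,238,52],"dr": [0,0,0],"jaw": 80},{"slide": [57,286,65],"dr": [0,0,0],"jaw": 80},{"slide": [64,320,75],"dr": [0,0,0],"jaw": 80},{"slide": [67,333,80],"dr": [0,0,0],"jaw": 80}])

```text
clock: 23.5
position: [592.8, -339.9, 116.5]
ee_rot: [0.999, -0.049, -0.002, -0.001]
contact_force: [-0.1, 0.3, -0.2]
gripper_width: 80.4
grasp_force: 0.0
```

step_arm(motion=[{"slide": [0,0,0],"dr": [0,0,0],"jaw": 65},{"slide": [0,0,10],"dr": [0,0,0],"jaw": 65},{"slide": [0,0,22],"dr": [0,0,0],"jaw": 65},{"slide": [0,0,30],"dr": [0,0,0],"jaw": 65},{"slide": [0,0,34],"dr": [0,0,0],"jaw": 65},{"slide": [0,0,34],"dr": [0,0,0],"jaw": 65},{"slide": [0,0,34],"dr": [0,0,0],"jaw": 65},{"slide": [0,0,34],"dr": [0,0,0],"jaw": 65}])

```text
clock: 24.5
position: [594.1, -338.4, 85.1]
ee_rot: [0.999, -0.048, 0.0, 0.0]
contact_force: [-1.0, -0.6, 0.2]
gripper_width: 65.1
grasp_force: 0.0
```

```bash
python3 -c "
from h import *
plan((594.9,-337.9,37,-5.5))
t=optics.get_image('top')
def m(k,lo,hi,roi,z):
  for c in blobs(t,lo,hi,roi,3)[:2]:
    M=cv2.moments(c);uv=[M['m10']/M['m00'],M['m01']/M['m00']];print(k,cv2.contourArea(c),np.round(uv,1),cast('top',uv,z)[0].round(1),rect('top',c,z))
m('holes',(0,0,0),(180,255,85),(174,192,190,208),113)
m('holesg',(45,90,0),(75,255,255),(174,192,190,208),113)
m('plate',(90,0,110),(130,75,255),(160,155,205,217),115)
m('head',(0,0,90),(180,60,255),(178,170,196,186),163)
cv2.imwrite('pics/g.png',cv2.resize(t[140:240,145:265],None,fx=6,fy=6,interpolation=cv2.INTER_CUBIC))"
```

```text
t 24.50 at [ 594.1 -338.4   85.1] yaw -5.48 F [-1.  -0.6  0.2] w 65.1 g 0 q6 1.76
(594.9, -337.9, 37, -5.5) slide [ 0.7 -0.6 48.1] dr [ 0.   -0.01  0.  ]
holes 6.5 [180.7 199.3] [529.6 366.4 113. ] (array([529. , 366.8], dtype=float32), array([7.9, 7.7], dtype=float32), 2.6)
plate 713.5 [183.2 192.7] [546.4 360.1 115. ] (array([566.9, 361.6], dtype=float32), array([115.9,  72.8], dtype=float32), 174.6)
plate 175.5 [173.  167.1] [614.  389.5 115. ] (array([604.8, 393.8], dtype=float32), array([171.9,  85.8], dtype=float32), 138.9)
head 45.0 [189.8 181.3] [566.4 332.3 163. ] (array([575.3, 340.8], dtype=float32), array([42. , 38.2], dtype=float32), 92.3)
head 16.0 [180.3 171.6] [591.  356.8 163. ] (array([590.1, 356.5], dtype=float32), array([12.7, 10.2], dtype=float32), 90.0)
```

View pics/g.png

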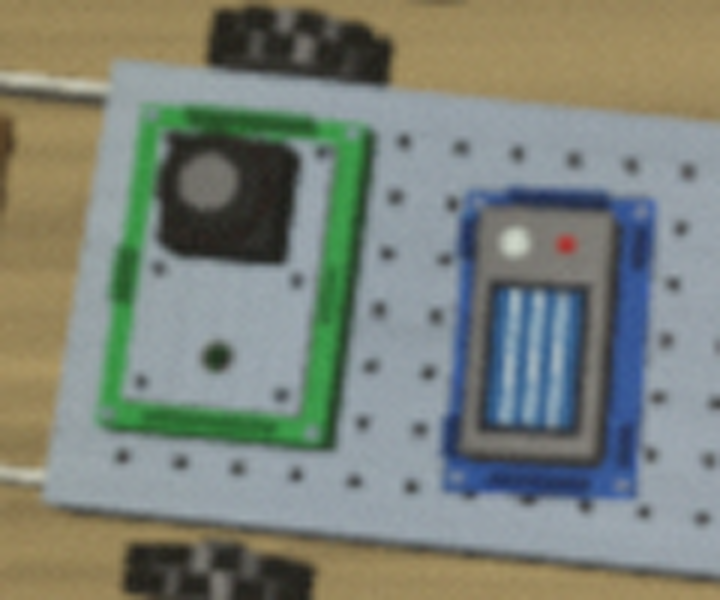

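Both parts are seated. The lidar plate lies square inside the green lips, its hole at (217,355) in the crop is dark, so it's over the mount hole at about (529.5,366). The controller sits inside the blue cradle. Now the pin.

step_arm(motion=[{"slide": [0.7,-0.6,12],"dr": [0,0,0],"jaw": 65},{"slide": [0.7,-0.6,28],"dr": [0,0,0],"jaw": 65},{"slide": [0.7,-0.6,40],"dr": [0,0,0],"jaw": 65},{"slide": [0.7,-0.6,47],"dr": [0,0,0],"jaw": 65},{"slide": [0.7,-0.6,48],"dr": [0,0,0],"jaw": 65},{"slide": [0.7,-0.6,48],"dr": [0,0,0],"jaw": 65},{"slide": [0.7,-0.6,48],"dr": [0,0,0],"jaw": 15},{"slide": [0.7,-0.6,48],"dr": [0,0,0],"jaw": 15}])

```text
clock: 25.55
position: [594.9, -337.8, 37.2]
ee_rot: [0.999, -0.048, 0.0, 0.0]
contact_force: [-1.5, 0.0, 0.7]
gripper_width: 29.3
grasp_force: 0.0
```

step_arm(motion=[{"slide": [0,0,0],"dr": [0,0,0],"jaw": 15},{"slide": [0,0,0],"dr": [0,0,0],"jaw": 15},{"slide": [0,0,0],"dr": [0,0,0],"jaw": 15},{"slide": [0,0,0],"dr": [0,0,0],"jaw": 15},{"slide": [0,0,0],"dr": [0,0,0],"jaw": 15},{"slide": [0,0,0],"dr": [0,0,0],"jaw": 15},{"slide": [0,0,0],"dr": [0,0,0],"jaw": 15},{"slide": [0,0,0],"dr": [0,0,0],"jaw": 15}])

```text
clock: 26.55
position: [595.1, -337.9, 37.4]
ee_rot: [0.999, -0.048, 0.0, 0.0]
contact_force: [-1.0, -0.1, 5.5]
gripper_width: 24.4
grasp_force: 59.0
```

```bash
python3 -c "
from h import *
plan((594.9,-337.9,240,-5.5),(540,0,245,-5.5),(529.5,365.8,200,-5.5))"
```

```text
t 26.55 at [ 595.1 -337.9   37.4] yaw -5.46 F [-1.  -0.1  5.5] w 24.4 g 59 q6 1.76
(594.9, -337.9, 240, -5.5) slide [ 0.000e+00  1.000e-01 -2.026e+02] dr [ 0.   -0.01  0.01]
(540, 0, 245, -5.5) slide [ -87.  -331.1   -5. ] dr [0. 0. 0.]
(529.5, 365.8, 200, -5.5) slide [ -45.5 -363.1   45. ] dr [0. 0. 0.]
```

step_arm(motion=[{"slide": [0,0,-8],"dr": [0,0,0],"jaw": 15},{"slide": [0,0,-20],"dr": [0,0,0],"jaw": 15},{"slide": [0,0,-40],"dr": [0,0,0],"jaw": 15},{"slide": [0,0,-75],"dr": [0,0,0],"jaw": 15},{"slide": [0,0,-115],"dr": [0,0,0],"jaw": 15},{"slide": [0,0,-155],"dr": [0,0,0],"jaw": 15},{"slide": [0,0,-190],"dr": [0,0,0],"jaw": 15},{"slide": [0,0,-203],"dr": [0,0,0],"jaw": 15}])

```text
clock: 27.55
position: [595.2, -337.9, 242.7]
ee_rot: [0.999, -0.048, 0.002, 0.001]
contact_force: [0.1, -0.0, -1.2]
gripper_width: 24.7
grasp_force: 59.0
```

step_arm(motion=[{"slide": [-9,-35,0],"dr": [0,0,0],"jaw": 15},{"slide": [-20,-76,-1],"dr": [0,0,0],"jaw": 15},{"slide": [-31,-118,-2],"dr": [0,0,0],"jaw": 15},{"slide": [-42,-160,-2],"dr": [0,0,0],"jaw": 15},{"slide": [-53,-203,-3],"dr": [0,0,0],"jaw": 15},{"slide": [-64,-246,-4],"dr": [0,0,0],"jaw": 15},{"slide": [-76,-289,-5],"dr": [0,0,0],"jaw": 15},{"slide": [-87,-331,-5],"dr": [0,0,0],"jaw": 15}])

```text
clock: 28.55
position: [538.4, 1.4, 243.6]
ee_rot: [0.999, -0.048, -0.001, 0.0]
contact_force: [0.3, 0.2, -0.6]
gripper_width: 24.5
grasp_force: 59.1
```

step_arm(motion=[{"slide": [-6,-48,0],"dr": [0,0,0],"jaw": 15},{"slide": [-12,-98,4],"dr": [0,0,0],"jaw": 15},{"slide": [-19,-148,8],"dr": [0,0,0],"jaw": 15},{"slide": [-25,-198,14],"dr": [0,0,0],"jaw": 15},{"slide": [-31,-248,20],"dr": [0,0,0],"jaw": 15},{"slide": [-37,-298,28],"dr": [0,0,0],"jaw": 15},{"slide": [-42,-338,38],"dr": [0,0,0],"jaw": 15},{"slide": [-45.5,-363,45],"dr": [0,0,0],"jaw": 15}])

```text
clock: 29.55
position: [527.9, 366.9, 197.6]
ee_rot: [0.999, -0.047, -0.001, 0.001]
contact_force: [0.5, -0.6, -0.1]
gripper_width: 24.4
grasp_force: 59.1
```

step_arm(motion=[{"slide": [0,0,5],"dr": [0,0,0],"jaw": 15},{"slide": [0,0,15],"dr": [0,0,0],"jaw": 15},{"slide": [0,0,25],"dr": [0,0,0],"jaw": 15},{"slide": [0,0,32],"dr": [0,0,0],"jaw": 15},{"slide": [0,0,35],"dr": [0,0,0],"jaw": 15},{"slide": [0,0,35],"dr": [0,0,0],"jaw": 15},{"slide": [0,0,35],"dr": [0,0,0],"jaw": 15},{"slide": [0,0,35],"dr": [0,0,0],"jaw": 15}])

```text
clock: 30.55
position: [529.1, 365.9, 165.1]
ee_rot: [0.999, -0.048, 0.0, -0.0]
contact_force: [-0.1, -0.6, -0.8]
gripper_width: 24.1
grasp_force: 59.1
```

```bash
python3 -c "
from h import *
plan((529.5,365.8,120.5,-5.5))
im=optics.get_image('side')
cv2.imwrite('pics/i.png',cv2.resize(im[80:180,220:340],None,fx=6,fy=6,interpolation=cv2.INTER_CUBIC))"
```

```text
t 30.55 at [529.1 365.9 165.1] yaw -5.47 F [-0.1 -0.6 -0.8] w 24.1 g 59 q6 0.62
(529.5, 365.8, 120.5, -5.5) slide [ 0.4  0.1 44.6] dr [-0. -0.  0.]
```

View pics/i.png

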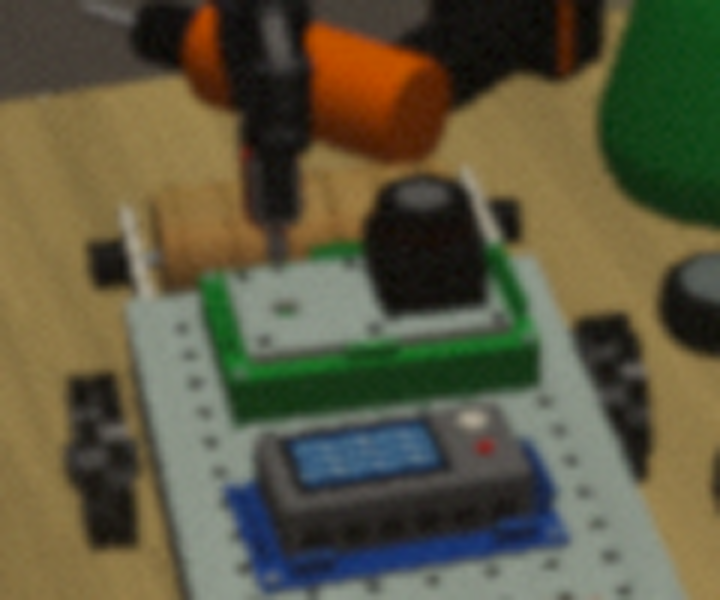

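The side picture shows the pin upright in the fingers with its tip near (277,258) in the crop, and the plate hole at (288,307). I'll check that against the projection.

```bash
python3 -c "
from h import *
print(((proj('side',[[529.5,365.8,115],[529.1,365.9,165.1-5.2-26],[529.1,365.9,165.1-5.2]])-[220,80])*6+3).round())"
```

```text
[[284. 309.]
 [280. 272.]
 [277. 221.]]
```

step_arm(motion=[{"slide": [0.4,0,4],"dr": [0,0,0],"jaw": 15},{"slide": [0.4,0,9],"dr": [0,0,0],"jaw": 15},{"slide": [0.4,0,13],"dr": [0,0,0],"jaw": 15},{"slide": [0.4,0,17],"dr": [0,0,0],"jaw": 15},{"slide": [0.4,0,20],"dr": [0,0,0],"jaw": 15},{"slide": [0.4,0,23],"dr": [0,0,0],"jaw": 15},{"slide": [0.4,0,25],"dr": [0,0,0],"jaw": 15},{"slide": [0.4,0,26],"dr": [0,0,0],"jaw": 15}])

```text
clock: 31.6
position: [529.4, 365.6, 138.6]
ee_rot: [0.999, -0.048, -0.0, 0.0]
contact_force: [0.8, 0.5, -1.5]
gripper_width: 24.4
grasp_force: 59.1
```

step_arm(motion=[{"slide": [0.5,0,2],"dr": [0,0,0],"jaw": 15},{"slide": [0.5,0,3.5],"dr": [0,0,0],"jaw": 15},{"slide": [0.5,0,5],"dr": [0,0,0],"jaw": 15},{"slide": [0.5,0,6.5],"dr": [0,0,0],"jaw": 15},{"slide": [0.5,0,8],"dr": [0,0,0],"jaw": 15},{"slide": [0.5,0,9],"dr": [0,0,0],"jaw": 15},{"slide": [0.5,0,10],"dr": [0,0,0],"jaw": 15},{"slide": [0.5,0,10],"dr": [0,0,0],"jaw": 15}])

```text
clock: 32.6
position: [529.9, 365.6, 128.6]
ee_rot: [0.999, -0.048, -0.0, 0.0]
contact_force: [0.4, 0.1, -0.7]
gripper_width: 24.5
grasp_force: 59.1
```

No resistance, and full shank diameter is in the plate. On down to the expected seat at z ≈ 120.4.

step_arm(motion=[{"slide": [0,0,2],"dr": [0,0,0],"jaw": 15},{"slide": [0,0,4],"dr": [0,0,0],"jaw": 15},{"slide": [0,0,5.5],"dr": [0,0,0],"jaw": 15},{"slide": [0,0,6.5],"dr": [0,0,0],"jaw": 15},{"slide": [0,0,7.5],"dr": [0,0,0],"jaw": 15},{"slide": [0,0,8],"dr": [0,0,0],"jaw": 15},{"slide": [0,0,8.5],"dr": [0,0,0],"jaw": 15},{"slide": [0,0,8.5],"dr": [0,0,0],"jaw": 15}])

```text
clock: 33.6
position: [529.9, 365.6, 120.4]
ee_rot: [0.999, -0.048, 0.0, -0.0]
contact_force: [-0.7, -0.7, 0.7]
gripper_width: 23.6
grasp_force: 59.1
```

step_arm(motion=[{"slide": [0,0,0.3],"dr": [0,0,0],"jaw": 15},{"slide": [0,0,0.6],"dr": [0,0,0],"jaw": 15},{"slide": [0,0,0.8],"dr": [0,0,0],"jaw": 15},{"slide": [0,0,1],"dr": [0,0,0],"jaw": 15},{"slide": [0,0,1],"dr": [0,0,0],"jaw": 15},{"slide": [0,0,1],"dr": [0,0,0],"jaw": 15},{"slide": [0,0,1],"dr": [0,0,0],"jaw": 15},{"slide": [0,0,1],"dr": [0,0,0],"jaw": 15}])

```text
clock: 34.6
position: [529.9, 365.6, 120.4]
ee_rot: [0.999, -0.048, 0.0, -0.0]
contact_force: [-2.4, -1.1, 6.8]
gripper_width: 24.3
grasp_force: 59.6
```

The pin is seated: force rises to 6.8 N with no further travel. I'll release and rise.

step_arm(motion=[{"slide": [0,0,0],"dr": [0,0,0],"jaw": 55},{"slide": [0,0,0],"dr": [0,0,0],"jaw": 55},{"slide": [0,0,0],"dr": [0,0,0],"jaw": 55},{"slide": [0,0,-10],"dr": [0,0,0],"jaw": 55},{"slide": [0,0,-40],"dr": [0,0,0],"jaw": 55},{"slide": [0,0,-80],"dr": [0,0,0],"jaw": 55},{"slide": [0,0,-110],"dr": [0,0,0],"jaw": 85},{"slide": [0,0,-120],"dr": [0,0,0],"jaw": 85}])

```text
clock: 35.6
position: [530.6, 366.3, 242.2]
ee_rot: [0.999, -0.048, 0.002, -0.002]
contact_force: [0.5, -0.5, -0.6]
gripper_width: 84.8
grasp_force: 0.0
```

```bash
python3 -c "
from h import *
plan((580,100,230,10),(628.7,-117.6,110,22.8))"
```

```text
t 35.60 at [530.6 366.3 242.2] yaw -5.47 F [ 0.5 -0.5 -0.6] w 84.8 g 0 q6 0.62
(580, 100, 230, 10) slide [ 74.5 260.4  11.5] dr [-0.02 -0.03 -1.93]
(628.7, -117.6, 110, 22.8) slide [ 10.2 222.8 120. ] dr [ 0.   0.  -1.6]
```

step_arm(motion=[{"slide": [9,32,1],"dr": [0,0,-0.24],"jaw": 85},{"slide": [18,65,3],"dr": [0,0,-0.48],"jaw": 85},{"slide": [28,98,4],"dr": [0,0,-0.72],"jaw": 85},{"slide": [37,130,6],"dr": [0,0,-0.96],"jaw": 85},{"slide": [47,163,7],"dr": [0,0,-1.2],"jaw": 85},{"slide": [56,196,9],"dr": [0,0,-1.45],"jaw": 85},{"slide": [65,228,10],"dr": [0,0,-1.7],"jaw": 85},{"slide": [74.5,260,11],"dr": [0,0,-1.93],"jaw": 85}])

```text
clock: 36.6
position: [578.8, 98.5, 227.2]
ee_rot: [0.996, 0.087, -0.001, 0.0]
contact_force: [-0.1, 1.2, 0.4]
gripper_width: 84.8
grasp_force: 0.0
```

step_arm(motion=[{"slide": [1,32,10],"dr": [0,0,-0.2],"jaw": 85},{"slide": [3,65,25],"dr": [0,0,-0.45],"jaw": 85},{"slide": [5,100,43],"dr": [0,0,-0.7],"jaw": 85},{"slide": [6,135,63],"dr": [0,0,-0.95],"jaw": 85},{"slide": [8,170,83],"dr": [0,0,-1.2],"jaw": 85},{"slide": [9,200,102],"dr": [0,0,-1.45],"jaw": 85},{"slide": [10,217,115],"dr": [0,0,-1.6],"jaw": 85},{"slide": [10,223,120],"dr": [0,0,-1.6],"jaw": 85}])

```text
clock: 37.6
position: [626.6, -119.2, 106.1]
ee_rot: [0.981, 0.196, -0.002, -0.0]
contact_force: [-0.2, 0.1, -0.4]
gripper_width: 85.0
grasp_force: 0.0
```

step_arm(motion=[{"slide": [0,0,10],"dr": [0,0,0],"jaw": 85},{"slide": [0,0,25],"dr": [0,0,0],"jaw": 85},{"slide": [0,0,38],"dr": [0,0,0],"jaw": 85},{"slide": [0,0,48],"dr": [0,0,0],"jaw": 85},{"slide": [0,0,52],"dr": [0,0,0],"jaw": 85},{"slide": [0,0,52],"dr": [0,0,0],"jaw": 85},{"slide": [0,0,52],"dr": [0,0,0],"jaw": 85},{"slide": [0,0,52],"dr": [0,0,0],"jaw": 85}])

```text
clock: 38.6
position: [628.0, -118.2, 56.7]
ee_rot: [0.98, 0.197, 0.0, 0.0]
contact_force: [-0.1, -0.0, 0.1]
gripper_width: 84.7
grasp_force: 0.0
```

```bash
python3 -c "
from h import *
plan((628.8,-117.5,6,22.8))
t=optics.get_image('top')
im=optics.get_image('side')
cv2.imwrite('pics/j.png',np.hstack([cv2.resize(i,None,fx=4,fy=4,interpolation=cv2.INTER_CUBIC) for i in (im[70:190,210:310],im[170:290,315:415])]))"
```

```text
t 38.60 at [ 628.  -118.2   56.7] yaw 22.77 F [-0.1 -0.   0.1] w 84.7 g 0 q6 1.90
(628.8, -117.5, 6, 22.8) slide [ 1.  -0.4 50.7] dr [ 0.   -0.01 -0.  ]
```

View pics/j.png

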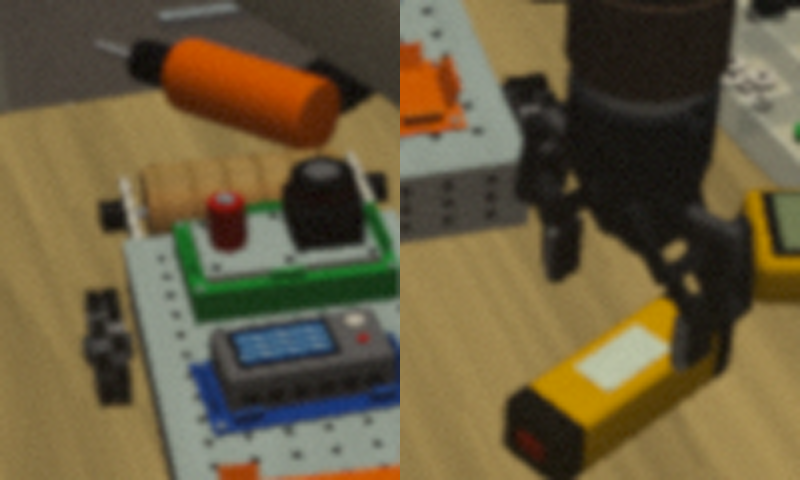

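The left crop shows the pin head seated flat and upright on the lidar plate. The right crop shows the gripper straddling the battery middle. I'll descend and grip.

step_arm(motion=[{"slide": [1,-0.4,15],"dr": [0,0,0],"jaw": 85},{"slide": [1,-0.4,30],"dr": [0,0,0],"jaw": 85},{"slide": [1,-0.4,42],"dr": [0,0,0],"jaw": 85},{"slide": [1,-0.4,49],"dr": [0,0,0],"jaw": 85},{"slide": [1,-0.4,51],"dr": [0,0,0],"jaw": 85},{"slide": [1,-0.4,51],"dr": [0,0,0],"jaw": 85},{"slide": [1,-0.4,51],"dr": [0,0,0],"jaw": 35},{"slide": [1,-0.4,51],"dr": [0,0,0],"jaw": 35}])

```text
clock: 39.7
position: [628.7, -117.5, 5.6]
ee_rot: [0.98, 0.197, 0.0, 0.0]
contact_force: [0.2, -1.1, -0.1]
gripper_width: 51.4
grasp_force: 0.0
```

step_arm(motion=[{"slide": [0,0,0],"dr": [0,0,0],"jaw": 35},{"slide": [0,0,0],"dr": [0,0,0],"jaw": 35},{"slide": [0,0,0],"dr": [0,0,0],"jaw": 35},{"slide": [0,0,0],"dr": [0,0,0],"jaw": 35},{"slide": [0,0,-5],"dr": [0,0,0],"jaw": 35},{"slide": [0,0,-10],"dr": [0,0,0],"jaw": 35},{"slide": [0,0,-15],"dr": [0,0,0],"jaw": 35},{"slide": [0,0,-15],"dr": [0,0,0],"jaw": 35}])

```text
clock: 40.7
position: [628.5, -117.3, 20.4]
ee_rot: [0.98, 0.197, 0.0, -0.0]
contact_force: [0.5, -0.1, -4.2]
gripper_width: 44.9
grasp_force: 63.6
```

```bash
python3 -c "
from h import *
plan((628.8,-117.5,220,22.8),(524.2,93,180,-8.4))"
```

```text
t 40.70 at [ 628.5 -117.3   20.4] yaw 22.77 F [ 0.5 -0.1 -4.2] w 44.9 g 64 q6 1.90
(628.8, -117.5, 220, 22.8) slide [   0.2    0.3 -199.6] dr [ 0. -0. -0.]
(524.2, 93, 180, -8.4) slide [ -14.9 -234.6   40. ] dr [0.  0.  3.9]
```

step_arm(motion=[{"slide": [0,0,-15],"dr": [0,0,0],"jaw": 35},{"slide": [0,0,-45],"dr": [0,0,0],"jaw": 35},{"slide": [0,0,-75],"dr": [0,0,0],"jaw": 35},{"slide": [0,0,-105],"dr": [0,0,0],"jaw": 35},{"slide": [0,0,-135],"dr": [0,0,0],"jaw": 35},{"slide": [0,0,-165],"dr": [0,0,0],"jaw": 35},{"slide": [0,0,-190],"dr": [0,0,0],"jaw": 35},{"slide": [0,0,-200],"dr": [0,0,0],"jaw": 35}])

```text
clock: 41.7
position: [629.0, -117.5, 222.9]
ee_rot: [0.98, 0.197, 0.002, 0.0]
contact_force: [-1.1, -0.9, -4.8]
gripper_width: 45.5
grasp_force: 63.6
```

step_arm(motion=[{"slide": [-2,-25,3],"dr": [0,0,0.4],"jaw": 35},{"slide": [-4,-56,7],"dr": [0,0,0.9],"jaw": 35},{"slide": [-6,-90,12],"dr": [0,0,1.5],"jaw": 35},{"slide": [-8,-124,18],"dr": [0,0,2.1],"jaw": 35},{"slide": [-10,-158,24],"dr": [0,0,2.7],"jaw": 35},{"slide": [-12,-190,31],"dr": [0,0,3.2],"jaw": 35},{"slide": [-14,-218,37],"dr": [0,0,3.65],"jaw": 35},{"slide": [-15,-234.5,40],"dr": [0,0,3.9],"jaw": 35}])

```text
clock: 42.7
position: [522.4, 93.8, 179.5]
ee_rot: [0.997, -0.074, -0.001, 0.0]
contact_force: [0.1, -1.0, -3.7]
gripper_width: 45.5
grasp_force: 63.4
```

step_arm(motion=[{"slide": [0,0,5],"dr": [0,0,0],"jaw": 35},{"slide": [0,0,18],"dr": [0,0,0],"jaw": 35},{"slide": [0,0,32],"dr": [0,0,0],"jaw": 35},{"slide": [0,0,45],"dr": [0,0,0],"jaw": 35},{"slide": [0,0,55],"dr": [0,0,0],"jaw": 35},{"slide": [0,0,58],"dr": [0,0,0],"jaw": 35},{"slide": [0,0,58],"dr": [0,0,0],"jaw": 35},{"slide": [0,0,58],"dr": [0,0,0],"jaw": 35}])

```text
clock: 43.7
position: [524.3, 93.2, 122.7]
ee_rot: [0.997, -0.073, 0.001, -0.0]
contact_force: [0.7, -1.2, -4.5]
gripper_width: 45.0
grasp_force: 63.5
```

```bash
python3 -c "
from h import *
plan((524.2,93,93.6,-8.4))
t=optics.get_image('top')
im=optics.get_image('side')
cv2.imwrite('pics/k.png',np.hstack([cv2.resize(i,None,fx=4,fy=4,interpolation=cv2.INTER_CUBIC) for i in (t[150:250,240:340],im[130:230,240:340])]))"
```

```text
t 43.70 at [524.3  93.2 122.7] yaw -8.43 F [ 0.7 -1.2 -4.5] w 45.0 g 64 q6 0.94
(524.2, 93, 93.6, -8.4) slide [-0.1  0.2 29.1] dr [-0.   -0.01 -0.  ]
```

View pics/k.png

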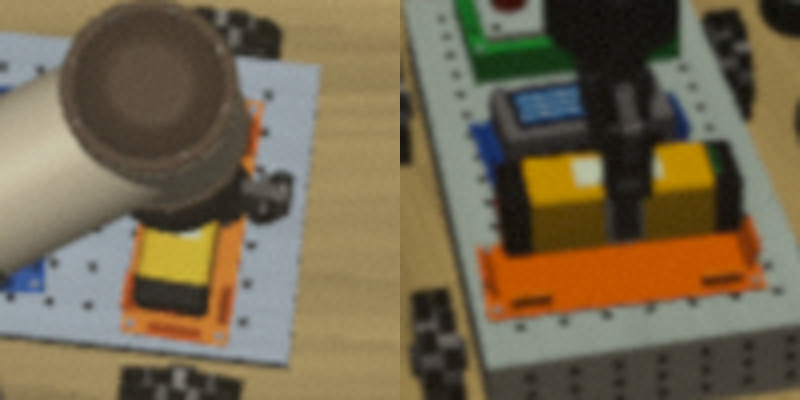

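The battery is held level and in line with the tray, at crop (620,190) in the side view just above the floor. The offset in the top view is parallax. I'll lower it.

step_arm(motion=[{"slide": [0,0,5],"dr": [0,0,0],"jaw": 35},{"slide": [0,0,11],"dr": [0,0,0],"jaw": 35},{"slide": [0,0,17],"dr": [0,0,0],"jaw": 35},{"slide": [0,0,22],"dr": [0,0,0],"jaw": 35},{"slide": [0,0,25],"dr": [0,0,0],"jaw": 35},{"slide": [0,0,27.5],"dr": [0,0,0],"jaw": 35},{"slide": [0,0,29],"dr": [0,0,0],"jaw": 35},{"slide": [0,0,29],"dr": [0,0,0],"jaw": 35}])

```text
clock: 44.8
position: [524.0, 93.0, 94.2]
ee_rot: [0.997, -0.073, 0.0, -0.0]
contact_force: [-3.6, -0.0, 3.9]
gripper_width: 45.0
grasp_force: 64.3
```

step_arm(motion=[{"slide": [0,0,0],"dr": [0,0,0],"jaw": 80},{"slide": [0,0,0],"dr": [0,0,0],"jaw": 80},{"slide": [0,0,0],"dr": [0,0,0],"jaw": 80},{"slide": [0,0,-10],"dr": [0,0,0],"jaw": 80},{"slide": [0,0,-40],"dr": [0,0,0],"jaw": 80},{"slide": [0,0,-80],"dr": [0,0,0],"jaw": 80},{"slide": [0,0,-120],"dr": [0,0,0],"jaw": 80},{"slide": [0,0,-140],"dr": [0,0,0],"jaw": 80}])

```text
clock: 45.8
position: [524.9, 93.3, 236.7]
ee_rot: [0.997, -0.073, 0.002, -0.001]
contact_force: [0.1, -1.0, -0.2]
gripper_width: 80.1
grasp_force: 0.0
```

step_arm(motion=[{"slide": [0,40,0],"dr": [0,0,0],"jaw": 80},{"slide": [0,80,0],"dr": [0,0,0],"jaw": 80},{"slide": [0,120,0],"dr": [0,0,0],"jaw": 80},{"slide": [0,160,0],"dr": [0,0,0],"jaw": 80},{"slide": [0,200,0],"dr": [0,0,0],"jaw": 80},{"slide": [0,240,0],"dr": [0,0,0],"jaw": 80},{"slide": [0,260,0],"dr": [0,0,0],"jaw": 80},{"slide": [0,260,0],"dr": [0,0,0],"jaw": 80}])

```text
clock: 46.8
position: [485.5, -165.3, 233.8]
ee_rot: [0.997, -0.075, 0.0, 0.0]
contact_force: [0.3, -0.3, -0.4]
gripper_width: 79.7
grasp_force: 0.0
```

```bash
python3 -c "
from h import *
t=optics.get_image('top')
im=optics.get_image('side')
cv2.imwrite('pics/l.png',np.hstack([cv2.resize(i,None,fx=3,fy=3,interpolation=cv2.INTER_CUBIC) for i in (t[140:270,155:285+35],im[100:230,230:330])]))"
```

```text
(no output)
```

View pics/l.png

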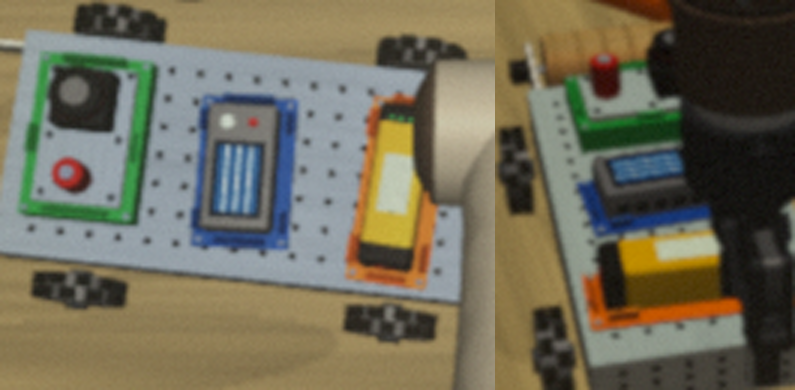

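The final picture shows all four in place: the pin head at (70,174) on the lidar plate, the controller at (240,170) and the battery at (390,185) between the orange lips. I'll check the battery's position with numbers, then hand in.

```bash
python3 -c "
from h import *
t=optics.get_image('top')
for n,lo,hi,roi,z in(('label',(0,0,130),(180,95,255),(278,190,296,212),128),('pin',(0,150,60),(6,255,255),(170,190,190,206),149)):
    c=blobs(t,lo,hi,roi)[0];print(n,rect('top',c,z))
print(arm.job_done())"
```

```text
label (array([523.1,  94. ], dtype=float32), array([50.3, 26. ], dtype=float32), 171.2)
pin (array([527.4, 364.1], dtype=float32), array([23.6, 21. ], dtype=float32), 46.9)
the job is handed in; nothing more can be done
None
```

The controller, lidar, lock pin and finally the battery are set in place, with the last camera check showing all four seated, and the job was handed in at about 47 s (no verdict returned).

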